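# Close the varnish and rack the sample boards

### The job

The varnishing session is over. First screw the cap of the varnish jar tight: clockwise seen from above, as far as it goes. Then put away every sample board (they lie on the white paper): slide it flat into the rack bay whose slot fits its thickness (lip colour matches the board's colour; one board to a bay), pushed fully home against the back stop. Leave the freshly painted little dish where it stands.

Things in the scene. Friction and masses are not known exactly. Their poses are not given: they have to be found in the camera images.
- cap (a joint): Turn of the white screw cap on the amber varnish jar, rad: starts at 0 to 0.5 (loose), grows clockwise seen from above, ends at a hard stop at 2.4 (tight; 2.25 or more will do). Stiff, about 0.08 N m, stays where it is left. It does not rise or sink. A red line on the cap's top points from the axis to the rim; it stands over the red mark on the black holder (towards the robot) when the cap is tight.
- cap_grip (a point): On the axis of the white cap, 12 mm above its underside, 10 mm below its top. Cap 56 mm in diameter, 22 mm tall, top 78 mm above the table. The jar (68 mm in diameter, wider than the cap, its shoulder 55 mm above the table) is fixed in a black holder at the right of the table.
- board_thin_c (a point): Centre (half-way up) of a rectangular plywood sample board, 140 mm long (its x) by 60 mm wide (its y) by 6 mm thick (its z), painted yellow with a dark stripe and a white patch on both faces; 40 g. Starts lying flat on the white paper sheet on the left of the table (bare table height z = 0 under it). May be absent.
- board_mid1_c (a point): Centre (half-way up) of a rectangular plywood sample board, 140 mm long (its x) by 60 mm wide (its y) by 12 mm thick (its z), painted orange with a dark stripe and a white patch on both faces; 70 g. Starts lying flat on the white paper sheet on the left of the table (bare table height z = 0 under it). May be absent.
- board_mid2_c (a point): Centre (half-way up) of a rectangular plywood sample board, 140 mm long (its x) by 60 mm wide (its y) by 12 mm thick (its z), painted orange (the twin of board_mid1) with a dark stripe and a white patch on both faces; 70 g. Starts lying flat on the white paper sheet on the left of the table (bare table height z = 0 under it). May be absent.
- board_thick_c (a point): Centre (half-way up) of a rectangular plywood sample board, 140 mm long (its x) by 60 mm wide (its y) by 18 mm thick (its z), painted blue with a dark stripe and a white patch on both faces; 100 g. Starts lying flat on the white paper sheet on the left of the table (bare table height z = 0 under it). May be absent.
- bay_thin: Rack bay for 6 mm boards, fixed, yellow lips. Origin: table level under the middle of its mouth; x runs into the bay, y left, z up. Side ledges, tops at z 24 mm, carry the board; lips 9 mm above them, lip tops at z 36, flares to z 40. Channel 64 mm wide, from the mouth (x 0) to a solid stop at x 120, so a board at home sticks out 20 mm. Lead-in flares to x -13 mm, no floor before them.
- bay_mid1: Rack bay for 12 mm boards, fixed, orange lips. Origin: table level under the middle of its mouth; x runs into the bay, y left, z up. Side ledges, tops at z 24 mm, carry the board; lips 15 mm above them, lip tops at z 42, flares to z 46. Channel 64 mm wide, from the mouth (x 0) to a solid stop at x 120, so a board at home sticks out 20 mm. Lead-in flares to x -13 mm, no floor before them. Takes either orange board.
- bay_mid2: Rack bay for 12 mm boards, fixed, orange lips. Origin: table level under the middle of its mouth; x runs into the bay, y left, z up. Side ledges, tops at z 24 mm, carry the board; lips 15 mm above them, lip tops at z 42, flares to z 46. Channel 64 mm wide, from the mouth (x 0) to a solid stop at x 120, so a board at home sticks out 20 mm. Lead-in flares to x -13 mm, no floor before them. Takes either orange board.
- bay_thick: Rack bay for 18 mm boards, fixed, blue lips. Origin: table level under the middle of its mouth; x runs into the bay, y left, z up. Side ledges, tops at z 24 mm, carry the board; lips 21 mm above them, lip tops at z 48, flares to z 52. Channel 64 mm wide, from the mouth (x 0) to a solid stop at x 120, so a board at home sticks out 20 mm. Lead-in flares to x -13 mm, no floor before them.
- dish: Bystander: small white round dish, freshly painted, 60 mm in diameter, 18 mm tall, at the near right; origin at the centre of its underside. To be left where it stands.
Things that resemble listed ones, but are neither listed nor needed, are in the scene too. Leave any pink look-alike of the part that bears board_mid1_c alone.

How it is judged:
On the way, in this order (a step that is already met when the one before it is completed fails the run):
1. the cap of the varnish jar is screwed tight (value of joint cap above 2.25 rad), for 0.2 s.
2. every board that is present lies home in a bay of its own thickness (x of board_thin_c in the frame of bay_thin between 0.043 and 0.055 m and y of board_thin_c in the frame of bay_thin between -0.006 and 0.006 m and z of board_thin_c in the frame of bay_thin between 0.024 and 0.031 m and angle between the x axis of board_thin_c and the x axis of bay_thin, either way round below 0.08 rad and angle between the z axis of board_thin_c and the z axis of bay_thin, either way round below 0.06 rad and ((x of board_mid1_c in the frame of bay_mid1 between 0.043 and 0.055 m and y of board_mid1_c in the frame of bay_mid1 between -0.006 and 0.006 m and z of board_mid1_c in the frame of bay_mid1 between 0.027 and 0.034 m and angle between the x axis of board_mid1_c and the x axis of bay_mid1, either way round below 0.08 rad and angle between the z axis of board_mid1_c and the z axis of bay_mid1, either way round below 0.06 rad) or (x of board_mid1_c in the frame of bay_mid2 between 0.043 and 0.055 m and y of board_mid1_c in the frame of bay_mid2 between -0.006 and 0.006 m and z of board_mid1_c in the frame of bay_mid2 between 0.027 and 0.034 m and angle between the x axis of board_mid1_c and the x axis of bay_mid2, either way round below 0.08 rad and angle between the z axis of board_mid1_c and the z axis of bay_mid2, either way round below 0.06 rad)) and ((x of board_mid2_c in the frame of bay_mid1 between 0.043 and 0.055 m and y of board_mid2_c in the frame of bay_mid1 between -0.006 and 0.006 m and z of board_mid2_c in the frame of bay_mid1 between 0.027 and 0.034 m and angle between the x axis of board_mid2_c and the x axis of bay_mid1, either way round below 0.08 rad and angle between the z axis of board_mid2_c and the z axis of bay_mid1, either way round below 0.06 rad) or (x of board_mid2_c in the frame of bay_mid2 between 0.043 and 0.055 m and y of board_mid2_c in the frame of bay_mid2 between -0.006 and 0.006 m and z of board_mid2_c in the frame of bay_mid2 between 0.027 and 0.034 m and angle between the x axis of board_mid2_c and the x axis of bay_mid2, either way round below 0.08 rad and angle between the z axis of board_mid2_c and the z axis of bay_mid2, either way round below 0.06 rad)) and x of board_thick_c in the frame of bay_thick between 0.043 and 0.055 m and y of board_thick_c in the frame of bay_thick between -0.006 and 0.006 m and z of board_thick_c in the frame of bay_thick between 0.03 and 0.037 m and angle between the x axis of board_thick_c and the x axis of bay_thick, either way round below 0.08 rad and angle between the z axis of board_thick_c and the z axis of bay_thick, either way round below 0.06 rad), for 0.2 s.
At the end, for the whole second after the job is handed in: The cap is turned to 2.25 rad or more; every board present lies flat on the ledges of a bay of its own thickness, its leading edge within 7 mm of the back stop, sideways within 6 mm, square to it within 0.08 rad; the dish is within 30 mm of where it stood (all of step 2 and value of joint cap above 2.25 rad and distance of dish from where it was at the start of the episode below 0.03 m); the robot touches nothing.
It fails at once if the freshly painted dish is shoved or tipped (distance of dish from where it was at the start of the episode above 0.03 m or angle between dish's own z axis and vertical above 0.5 rad).
Of board_thin, board_mid1, board_mid2, board_thick only 3 to 4 are there at a start; the rules pass over those that are not, and their reading is None.
At some moment in a run one of board_thin, board_mid1, board_mid2, board_thick may be knocked a few centimetres aside while the robot is not near it.
Once in a run the grip may slacken for a moment while it holds something.
It also fails if it takes over 210 s, if anything falls off the work surface, if the arm or the gripper's body presses on something with over 40 N, if the wrist force passes 120 N, or if a joint passes its speed limit or range.

### The arm

A 6-joint arm with a two-finger parallel gripper is mounted at the origin on the work surface. World frame = base frame: x ahead of the robot, y to its left, z up, the work surface at z = 0. Lengths are in m, angles in rad, forces in N, time in s.
With the tool pointing down it reaches from about 0.375 to 0.975 m from the base axis. Payload 3.8 kg.
Tool frame: the origin (TCP) lies midway between the tips of the shut fingers; the grasp point (between the pads) lies 19 mm behind it; z points along the fingers, y is the line along which they close (so a half turn about z gives the same grasp; the last joint's range is limited). The gripper opens to 88 mm and grips with 3 to 60 N. Pads are 18 mm wide; open, the fingers measure 123 mm over their backs; the gripper's body (75 mm by 187 mm) begins 45 mm behind the grasp point.
Start: joints at [1.136, 0.264, 1.604, -0, 1.274, -0.037], TCP at [0.261, 0.622, 0.239] pointing down, gripper open.
Joint ranges: [-2.63, 2.63], [-0.94, 2.18], [0.31, 2.57], [-1.31, 4.45], [0, 2.66], [-2.55, 2.55]. Speed limits (rad/s): [2.57, 2.57, 3.14, 3.14, 3.14, 3.14].

### API

Orientations are given as a unit quaternion [x, y, z, w].
In Python, from cell import env gives the robot as it stands. Calls block until the motion is done:
- env.move_to(position, orientation): joint-space move of the TCP to a pose.
- env.line_to(position, v=0.15, frame=None): straight line of the TCP; frame=None keeps the orientation; v is the mean speed in m/s.
- env.movej(angles): joint-space move.
- env.command_gripper(opening, strength=None): finger opening in m; strength is the grip in N (None keeps the last); returns when the fingers have stopped.
- env.dwell(seconds).
- env.inverse_kinematics(position, orientation): joint angles nearest the present ones, or None.
- env.snapshot(name): name is "scene" or "top" or "wrist"; returns a dict with "image" (400x640x3 uint8, red, green, blue), "z_map" (400x640 float32, m along the optical axis (not along the pixel's ray), 0 where there is no reading), "vertical_fov" (degrees; the focal length in pixels is half the picture's height over the tangent of half this angle, whatever the lens; pixels are square), "cx", "cy" (the principal point, pixels), "k1" (the pictures are not rectified: a ray, as slopes to the right and down, at radius r is drawn at 1 + k1 r^2 times it, then the intrinsics apply), "extrinsics" (4x4, takes a point from camera to world coordinates); the wrist camera has in their place "T_tool_cam" (4x4, takes a point from camera to tool coordinates, whose origin is the TCP and whose axes are the flange's). Camera axes: x right, y up, looking along -z (the intrinsics and any distortion apply to the point x, -y, -z); pixel columns grow to the right and rows downward; lengths in m; the calibration is good to about 2 mm. A picture is of the moment at which its call begins: read the wrist's pose just before it.
A pose or a line that the arm cannot do raises env.Unreachable and nothing moves.
- env.sign_off(): hands the job in; it is judged then, once.
Trained networks look in a picture, given as the dict that the camera call returned (one of the last four; its "shot" number tells which), for a name from the list of things; names that differ only in an ending like _2 or _b are one class to them, and where a whole thing is asked for, a point or a joint stands for the part that bears it (a point fixed in the world has none). Each returns a list of dicts, best first, with "confidence" (0 to 1); they miss things now and then, are a little off and sometimes report something else, mostly with a low value. They report only what shows in the picture. A call takes as long as a camera call. They do not tell look-alikes from the thing itself.
- env.cut_out(picture, name): "pixels" (400x640 bool, what is visible of it) and "uv" ([column, row] in pixels, amid what is visible of it).
Readings, each from a call of its own:
- env.current_t(): time.
- env.current_qpos(): joint angles.
- env.current_joint_velocities(): joint speeds.
- env.current_effort(): joint torques, N m.
- env.current_tool_pos(): TCP position.
- env.current_tcp_rot(): TCP orientation.
- env.current_ft_force(): force on the tool from outside, world axes, zero at the start.
- env.current_ft_torque(): the same for the moment, N m.
- env.current_gripper_width(): finger opening in m.
- env.current_finger_force(): force on a finger pad.
Only numpy, scipy, OpenCV 4.12 (cv2) and the standard library are available. Lean on these libraries where they do the work, as an engineer would, in place of code of your own. Each camera call takes 0.05 s, during which the arm holds its last target. There are 200 camera calls.

## Working session

There is one attempt and no reset: what is moved stays moved. The work goes in short steps, each a Python script; the robot and the scene stay as the last script left them, time stands still between calls to the robot, and variables do not carry over. Pictures are saved under pics/ and viewed, at most 14 in all, crops included, and the job is handed in when it is done.

```bash
ls; mkdir -p pics; cat > h.py <<'E'
import numpy as np, cv2
from cell import env
from scipy.spatial.transform import Rotation as R
def cam_T(s):
    if "extrinsics" in s: return np.array(s["extrinsics"])
    return s["_T"]
def snap(name):
    if name=="wrist":
        p=np.array(env.current_tool_pos()); q=env.current_tcp_rot()
        s=env.snapshot(name); T=np.eye(4); T[:3,:3]=R.from_quat(q).as_matrix(); T[:3,3]=p
        s["_T"]=T@np.array(s["T_tool_cam"]); return s
    return env.snapshot(name)
def cloud(s):
    """world xyz for every pixel (400x640x3), nan where no depth"""
    f=200/np.tan(np.radians(s["vertical_fov"])/2); K=np.array([[f,0,s["cx"]],[0,f,s["cy"]],[0,0,1.]])
    v,u=np.mgrid[:400,:640]; 
    x=(u-s["cx"])/f; y=(v-s["cy"])/f; rd=np.hypot(x,y); r=rd.copy()
    for _ in range(20): r=rd/(1+s["k1"]*r*r)
    k=np.where(rd>0,r/np.maximum(rd,1e-9),1); x=x*k;y=y*k
    z=s["z_map"].astype(float); z=np.where(z>0,z,np.nan)
    P=np.stack([x*z,-y*z,-z],-1); T=cam_T(s)
    return P@T[:3,:3].T+T[:3,3]
def save(s,n,crop=None,k=1):
    im=s["image"]
    if crop: c0,r0,c1,r1=crop; im=im[r0:r1,c0:c1]
    im=cv2.resize(im,None,fx=k,fy=k,interpolation=cv2.INTER_CUBIC)
    cv2.imwrite(f"pics/{n}.png",im[...,::-1])
def down(yaw):
    """tool pointing down, tool y axis (closing line) at yaw+90deg: tool x along yaw"""
    return (R.from_euler('z',yaw)*R.from_euler('x',np.pi)).as_quat()
E
python3 - <<'E'
from h import *
names=["cap","board_thin_c","board_mid1_c","board_thick_c","bay_thin","bay_mid1","bay_thick","dish"]
print(env.current_t(),R.from_quat(env.current_tcp_rot()).as_matrix().round(2).tolist())
for c in ["top","scene"]:
    s=snap(c); save(s,c+"1"); P=cloud(s); print(c,np.array(s["extrinsics"]).round(3).tolist(),s["vertical_fov"],s["k1"])
    for n in names:
        for d in env.cut_out(s,n):
            m=d["pixels"]; q=P[m]; q=q[~np.isnan(q[:,0])]
            if len(q): print(n,round(d["confidence"],2),np.round(d["uv"]),m.sum(),np.median(q,0).round(3),np.ptp(q[:,:2],axis=0).round(3),np.percentile(q[:,2],[5,95]).round(3),s["image"][m].mean(0).round())
E
```

```text
pics
0.0 [[-0.92, 0.39, -0.0], [0.39, 0.92, -0.0], [0.0, -0.0, -1.0]]
top [[0.029, 0.995, -0.096, 0.28], [-1.0, 0.029, 0.001, 0.046], [0.004, 0.096, 0.995, 1.507], [0.0, 0.0, 0.0, 1.0]] 43.46953143717248 -0.04942236721525608
cap 0.6 [474. 168.] 310 [ 0.524 -0.423  0.077] [0.054 0.052] [0.063 0.083] [183. 175. 168.]
cap 0.29 [222. 143.] 850 [0.59  0.322 0.006] [0.138 0.084] [0.    0.011] [190. 152.  30.]
board_thin_c 0.71 [223. 143.] 987 [0.588 0.323 0.006] [0.148 0.091] [-0.001  0.011] [189. 154.  42.]
board_mid1_c 0.85 [229. 272.] 976 [0.209 0.289 0.012] [0.143 0.117] [0.006 0.017] [172. 111. 122.]
board_mid1_c 0.6 [209. 193.] 933 [0.435 0.349 0.012] [0.145 0.093] [0.006 0.017] [166. 100.  27.]
board_thick_c 0.93 [265. 145.] 860 [0.586 0.191 0.018] [0.14  0.069] [0.012 0.024] [ 78.  96. 132.]
bay_mid1 0.82 [414. 137.] 730 [ 0.626 -0.259  0.04 ] [0.149 0.086] [0.01  0.047] [167. 114.  45.]
bay_mid1 0.67 [340. 133.] 663 [ 0.628 -0.054  0.04 ] [0.134 0.078] [0.01  0.047] [173. 116.  45.]
bay_thick 0.85 [383. 140.] 763 [ 0.626 -0.17   0.045] [0.136 0.085] [0.01  0.052] [107. 109. 113.]

[... 1014 characters left out ...]
006 0.023] [ 82.  81. 106.]
board_thick_c 0.22 [247. 290.] 768 [ 0.641 -0.251  0.041] [0.159 0.077] [0.011 0.046] [135.  95.  65.]
bay_thin 0.68 [345. 264.] 706 [0.635 0.045 0.035] [0.158 0.086] [0.012 0.041] [135. 113.  69.]
bay_mid1 0.94 [245. 291.] 676 [ 0.636 -0.253  0.042] [0.159 0.078] [0.018 0.046] [135.  93.  62.]
bay_mid1 0.93 [314. 272.] 758 [ 0.634 -0.043  0.041] [0.158 0.084] [0.01  0.046] [132.  94.  65.]
bay_thick 0.76 [279. 281.] 815 [ 0.638 -0.161  0.047] [0.167 0.081] [0.011 0.052] [90. 85. 93.]
dish 0.6 [220. 219.] 213 [ 0.355 -0.25   0.009] [0.064 0.052] [0.004 0.021] [142. 115. 107.]
dish 0.4 [402. 195.] 576 [0.44  0.347 0.013] [0.146 0.085] [0.008 0.017] [133.  83.  57.]
```

View pics/top1.png

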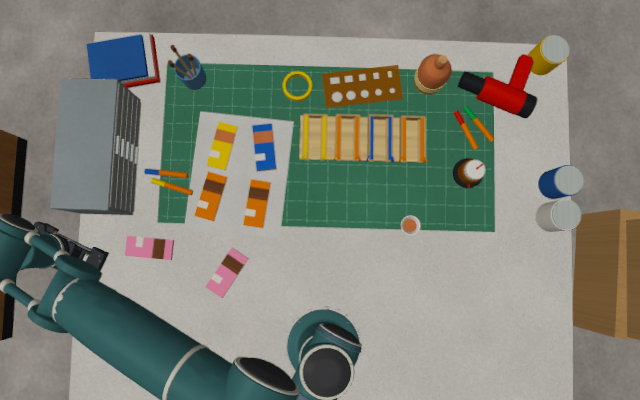

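View pics/scene1.png

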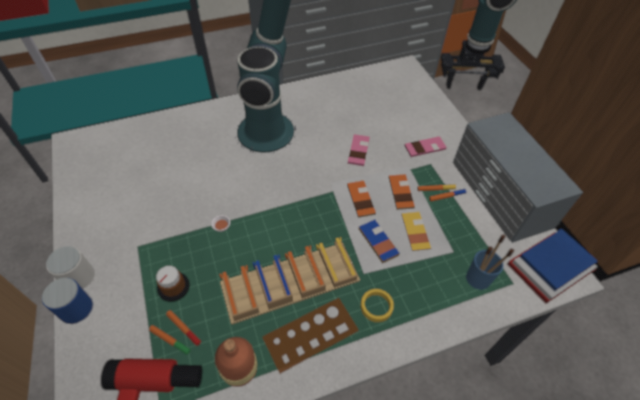

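Top view: on the paper are four boards, yellow (222,146), blue (264,148), orange (210,196) and orange (257,204). The pink look-alikes lie off the paper at (149,247) and (228,272), so I leave them alone. The bays from left to right are yellow (322), orange (347), blue (380) and orange (413). The cap is at (470,172) and the dish at (410,225). The scene view confirms this layout. Next I go over the rack, then over the cap.

```bash
python3 - <<'E'
from h import *
q0=np.array(env.current_qpos())
env.move_to([0.50,-0.10,0.33],down(0)); print(np.round(env.current_qpos(),2), env.current_t())
s=snap("wrist"); save(s,"rack"); np.savez("rack.npz",P=cloud(s),im=s["image"])
print(np.array(s["T_tool_cam"]).round(3).tolist(), s["vertical_fov"])
env.move_to([0.46,-0.423,0.24],down(0)); print(np.round(env.current_qpos(),2), env.current_t())
s=snap("wrist"); save(s,"cap"); P=cloud(s); np.savez("cap.npz",P=P,im=s["image"])
for d in env.cut_out(s,"cap"):
    q=P[d["pixels"]]; print(d["confidence"],d["uv"],np.nanmedian(q,0),np.nanpercentile(q[:,2],[5,95]))
E
```

```text
[-0.25 -0.1   1.83  0.    1.41  1.32] 3.6
[[-0.001, 0.948, 0.317, 0.083], [1.0, 0.001, 0.001, 0.001], [0.0, 0.317, -0.948, -0.146], [0.0, 0.0, 0.0, 1.0]] 68.95340091948025
[-0.78  0.17  1.72  0.    1.26  0.79] 4.925
0.61 [323.9, 118.5] [ 0.5282984  -0.42737224  0.07813645] [0.07676135 0.07948839]
```

```bash
python3 -c "
import cv2,numpy as np
a=cv2.imread('pics/rack.png');b=cv2.imread('pics/cap.png')
cv2.imwrite('pics/rackcap.png',cv2.resize(np.vstack([a,b]),(480,600)))"
```

```text
(no output)
```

View pics/rackcap.png

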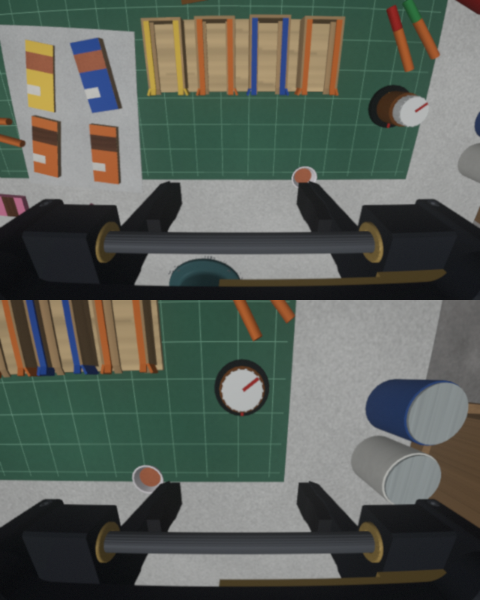

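Rack view: yellow, orange, blue and orange bays from left to right, with mouths (flares) towards the robot. Cap view: white cap at (243,388), its line pointing up-right about 2.2 rad short of the red mark at (242,413).

```bash
cat >> h.py <<'E'
def capfit(P,im):
    m=(P[...,2]>.070)&(P[...,2]<.086)&(np.hypot(P[...,0]-.528,P[...,1]+.427)<.045)
    (x,y),r=cv2.minEnclosingCircle((P[m][:,:2]*1000).astype(np.float32)); c=np.array([x,y])/1000
    a=im.astype(int); red=m&(a[...,0]>a[...,1]+50)&(a[...,0]>a[...,2]+50)&(np.hypot(P[...,0]-c[0],P[...,1]-c[1])<.025)
    d=P[red][:,:2].mean(0)-c
    return c,r,np.arctan2(d[1],d[0]),red.sum(),np.nanmedian(P[m][:,2])
E
python3 - <<'E'
from h import *
d=np.load("cap.npz"); c,r,a,n,z=capfit(d["P"],d["im"]); print("cap",c,r,a,n,z)
d=np.load("rack.npz"); P,im=d["P"],d["im"].astype(int)
hsv=cv2.cvtColor(d["im"],cv2.COLOR_RGB2HSV)
zone=(P[...,2]>.028)&(P[...,2]<.06)&(P[...,0]>.5)&(P[...,0]<.75)&(P[...,1]>-.4)&(P[...,1]<.15)
h,sv=hsv[...,0],hsv[...,1]
for n,m in dict(yellow=(h>20)&(h<32),orange=(h>4)&(h<16),blue=(h>95)&(h<125)).items():
    m=zone&m&(sv>140); k,l,st,ce=cv2.connectedComponentsWithStats(m.astype(np.uint8))
    for i in range(1,k):
        if st[i,4]<80: continue
        q=P[l==i]; rc=cv2.minAreaRect((q[:,:2]*1000).astype(np.float32))
        v=np.linalg.svd(q[:,:2]-q[:,:2].mean(0))[2][0] if len(q)<6000 else 0
        print(n,st[i,4],np.round(rc[0],1),np.round(rc[1],1),round(rc[2],1),"yaw",np.arctan(v[1]/v[0]).round(3),"x",np.percentile(q[:,0],[1,99]).round(4),"zmed",np.median(q[:,2]).round(4))
E
```

```text
cap [ 0.52749036 -0.42693613] 28.89064598083496 -0.928269115266633 98 0.07813562992580064
yellow 690 [618.1  12.3] [131.9  17. ] 2.5 yaw 0.026 x [0.5538 0.6822] zmed 0.0363
yellow 720 [617.7  68.6] [ 17.1 131.5] 86.9 yaw -0.011 x [0.5532 0.682 ] zmed 0.0363
orange 796 [618.2 -26.9] [ 16.3 132.1] 89.0 yaw -0.012 x [0.553  0.6829] zmed 0.0423
orange 766 [617.9 -83.2] [131.9  17. ] 4.0 yaw 0.016 x [0.5543 0.6828] zmed 0.0423
orange 750 [ 618.8 -225. ] [ 18. 133.] 86.6 yaw -0.022 x [0.5544 0.6839] zmed 0.0422
orange 827 [ 618.7 -279.6] [132.6  17.5] 3.4 yaw 0.02 x [0.5537 0.6841] zmed 0.0421
orange 373 [ 527.8 -395.7] [41.5  8.4] 0.2 yaw -0.016 x [0.5083 0.5472] zmed 0.0444
blue 541 [ 617.8 -127.3] [  7.6 129.3] 89.7 yaw -0.0 x [0.5546 0.6819] zmed 0.0483
blue 588 [ 617.4 -181.9] [130.6  15.2] 3.8 yaw 0.023 x [0.5535 0.682 ] zmed 0.0482
```

```bash
python3 - <<'E'
from h import *
c=np.array([0.5275,-0.427])
q1=np.arctan2(c[1],c[0]); yaw=q1+1.25+np.pi/2
q=np.array(env.inverse_kinematics([*c,0.13],down(yaw))); print(q.round(2))
if q[5]>0: raise SystemExit("q6")
env.command_gripper(0.088,40)
env.movej(q); env.line_to([*c,0.060],v=0.08)
print("F",np.round(env.current_ft_force(),1))
env.command_gripper(0.03,40); print("w",env.current_gripper_width(),env.current_finger_force(),env.current_tool_pos())
q=np.array(env.current_qpos()); t0=np.array(env.current_ft_torque())
for i in range(26):
    q[5]+=0.1; env.movej(q)
    print(round(q[5],2),np.round(np.array(env.current_ft_torque())-t0,2),round(env.current_gripper_width(),4),round(env.current_t(),1))
    if i>19 and abs(env.current_ft_torque()[2]-t0[2])>1.0: break
env.command_gripper(0.088); env.line_to([*c,0.13],v=0.15)
env.move_to([0.46,-0.427,0.24],down(0))
s=snap("wrist"); P=cloud(s); save(s,"cap2",(220,60,420,190),3); print(capfit(P,s["image"]),env.current_t())
E
```

```text
[-0.72  0.35  1.7   0.    1.09 -1.29]
F [-0.6  0.1  0.3]
w 0.05503746730566487 39.99985255300999 [ 0.52732594 -0.4272107   0.06024243]
-1.19 [-0.   -0.07 -0.12] 0.0554 8.9
-1.09 [-0.11  0.06 -0.15] 0.0549 9.2
-0.99 [-0.17  0.15 -0.11] 0.0551 9.4
-0.89 [-0.24  0.34 -0.09] 0.0552 9.7
-0.79 [-0.28  0.53 -0.13] 0.0552 9.9
-0.69 [-0.34  0.63 -0.15] 0.0548 10.2
-0.59 [-0.3   0.64 -0.18] 0.0553 10.4
-0.49 [-0.24  0.71 -0.14] 0.055 10.7
-0.39 [-0.28  0.75 -0.12] 0.055 10.9
-0.29 [-0.23  0.8  -0.15] 0.0554 11.2
-0.19 [-0.24  0.84 -0.08] 0.0551 11.4
-0.09 [-0.21  0.89 -0.09] 0.0552 11.7
0.01 [-0.15  0.98 -0.1 ] 0.0554 11.9
0.11 [-0.16  1.   -0.1 ] 0.0549 12.2
0.21 [-0.1   1.01 -0.15] 0.0548 12.4
0.31 [-0.06  1.01 -0.11] 0.0553 12.7
0.41 [-0.08  1.11 -0.13] 0.0552 12.9
0.51 [-0.04  1.1  -0.11] 0.0555 13.2
0.61 [-0.    1.12 -0.13] 0.0549 13.4
0.71 [ 0.06  1.18 -0.13] 0.0549 13.7
0.81 [ 0.2   1.14 -0.17] 0.0555 13.9
0.91 [ 0.21  1.2  -0.13] 0.0549 14.2
1.01 [0.27 0.97 1.11] 0.0554 14.4
(array([ 0.52726849, -0.42702496]), 29.03057098388672, np.float64(-3.130509497946209), np.int64(92), np.float64(0.0780848947790711)) 16.3
```

The cap is tight: the line points at the robot and the torque jumped at the stop. Now the boards: look from above the paper.

```bash
cat >> h.py <<'E'
TH=dict(thin=.006,mid=.012,thick=.018)
BAY=dict(thin=.0405,mid1=-.055,thick=-.1546,mid2=-.2523); MOUTH=.566
def boards(s,dbg=None):
    """list of (class, centre xy, yaw in +-pi/2, dims) of boards lying on the paper"""
    P=cloud(s); hsv=cv2.cvtColor(s["image"],cv2.COLOR_RGB2HSV); h,sa=hsv[...,0].astype(int),hsv[...,1]
    zone=(P[...,0]>.3)&(P[...,0]<.72)&(P[...,1]>.10)&(P[...,1]<.5)&(P[...,2]<.04)
    m=(zone&(sa>100)&((h<33)|((h>92)&(h<130)))).astype(np.uint8); out=[]
    k,l,st,_=cv2.connectedComponentsWithStats(m); im=s["image"].copy()
    for i in range(1,k):
        if st[i,4]<800: continue
        hh=h[l==i]; med=np.percentile(hh,60); t="thick" if (hh>90).mean()>.4 else ("thin" if (hh>19).mean()>.4 else "mid")
        q=P[l==i]; q=q[np.abs(q[:,2]-TH[t])<.006]
        c,wh,a=cv2.minAreaRect((q[:,:2]*1000).astype(np.float32)); a=np.radians(a)
        if wh[1]>wh[0]: a+=np.pi/2; wh=wh[::-1]
        a=(a+np.pi/2)%np.pi-np.pi/2
        out.append((t,np.array(c)/1000,a,np.round(wh,1),round(float(np.median(q[:,2])),4),st[i,4]))
    return out
def look():
    env.move_to([.42,.27,.43],down(0)); return snap("wrist")
E
python3 - <<'E'
from h import *
p=env.current_tool_pos(); env.line_to([p[0],p[1],.36])
s=look(); save(s,"paper1"); np.save("paper.npy",s,allow_pickle=True)
for b in boards(s): print(b)
print(env.current_t())
E
```

```text
('thin', array([0.59063025, 0.32334976]), np.float64(-0.22867525647685305), array([139.,  59.]), 0.0067, np.int32(2554))
('thick', array([0.55954785, 0.19002963]), np.float64(0.13218432790802326), array([80.4, 58.3]), 0.0185, np.int32(1355))
('mid', array([0.43442963, 0.34957434]), np.float64(-0.2537654297387073), array([138.9,  58.8]), 0.0124, np.int32(2016))
('mid', array([0.41639923, 0.20969891]), np.float64(-0.12786235867633877), array([138.4,  59.2]), 0.0122, np.int32(1940))
19.7833
```

View pics/paper1.png

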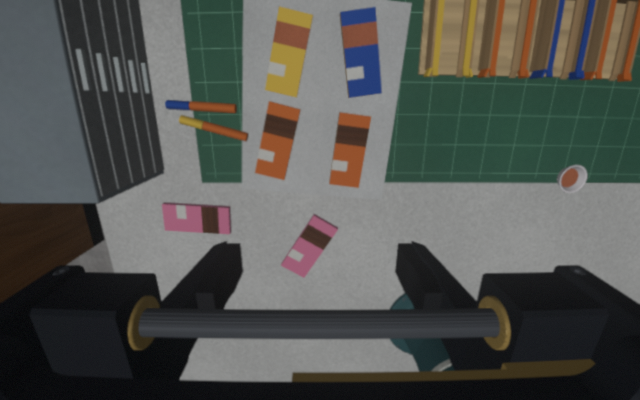

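The wrist view shows the four boards on the paper: yellow (289,52), blue (362,52), orange (278,140) and (350,150). The pinks at (197,218) and (310,245) lie off it and stay. All on-paper fits are good except blue, which its stripe splits in two, so I fix that by closing each colour's mask. Blue goes first.

```bash
cat >> h.py <<'E'
HUE=dict(thin=(19,33),mid=(4,17),thick=(92,130))
def boards(s,zlim=.04,box=(.3,.72,.10,.5),zsh=0):
    P=cloud(s); hsv=cv2.cvtColor(s["image"],cv2.COLOR_RGB2HSV); h,sa=hsv[...,0].astype(int),hsv[...,1]
    zone=(P[...,0]>box[0])&(P[...,0]<box[1])&(P[...,1]>box[2])&(P[...,1]<box[3])&(P[...,2]<zlim); out=[]
    for t,(a0,a1) in HUE.items():
        raw=zone&(sa>110)&(h>=a0)&(h<=a1)
        m=cv2.morphologyEx(raw.astype(np.uint8),cv2.MORPH_CLOSE,np.ones((25,25)))
        k,l,st,_=cv2.connectedComponentsWithStats(m)
        for i in range(1,k):
            q=P[(l==i)&raw]; q=q[np.abs(q[:,2]-TH[t]-zsh)<.006]
            if len(q)<500: continue
            c,wh,a=cv2.minAreaRect((q[:,:2]*1000).astype(np.float32)); a=np.radians(a)
            if wh[1]>wh[0]: a+=np.pi/2; wh=wh[::-1]
            if wh[0]<115: continue
            out.append((t,np.array(c)/1000,(a+np.pi/2)%np.pi-np.pi/2,np.round(wh,1),round(float(np.median(q[:,2])),4)))
    return out
OFF=.040; LIFT=.0255
def pick(b):
    t,c,a=b[:3]; z=.0015 if t=="thin" else .003
    g=c-OFF*np.array([np.cos(a),np.sin(a)])
    env.command_gripper(.085,40); env.move_to([*g,.09],down(a)); env.line_to([*g,z],v=.1)
    env.command_gripper(.02,40); w=env.current_gripper_width()
    env.line_to([*g,.10],v=.12); print("picked",t,"w",round(w,4),round(env.current_gripper_width(),4),round(env.current_t(),1))
    return z
def present(y,z,x=None):
    """bring held board before the mouth at height, look at it"""
    x=x or MOUTH-.013-.110-.010
    env.move_to([x,y,.11],down(0)); env.line_to([x,y,z+LIFT],v=.1)
    s=snap("wrist"); f=np.round(env.current_ft_force(),1)
    print("held",[ (b[0],b[1].round(4),round(b[2],3),b[3],b[4]) for b in boards(s,.06,(.36,.62,y-.06,y+.06),LIFT)],"w",round(env.current_gripper_width(),4),f)
    return s
def insert(y,z,xe=MOUTH-.026):
    p=np.array(env.current_tool_pos()); f0=np.array(env.current_ft_force()); x=p[0]
    while x<xe-1e-4:
        x=min(x+.01,xe); env.line_to([x,y,z+LIFT],v=.06); f=np.array(env.current_ft_force())-f0
        if np.abs(f).max()>9: print("blocked at",x,f.round(1)); return False
    print("inserted",f.round(1),round(env.current_gripper_width(),4)); return True
def push(y,xend=MOUTH-.020-.009):
    p=env.current_tool_pos(); env.command_gripper(.072); env.line_to([p[0],y,.10],v=.2)
    env.line_to([.480,y,.10],v=.2); env.command_gripper(0.0); env.line_to([.480,y,.021],v=.15)
    f0=np.array(env.current_ft_force()); x=.480
    while x<xend+.008:
        x+=.004 if x<xend-.008 else .001
        env.line_to([x,y,.021],v=.06); f=np.array(env.current_ft_force())-f0
        if np.linalg.norm(f[:2])>12: break
    print("pushed to",round(env.current_tool_pos()[0],4),"nominal",xend,f.round(1))
    env.line_to([.485,y,.021],v=.15); env.line_to([.485,y,.11],v=.25); print("t",round(env.current_t(),1))
E
python3 - <<'E'
from h import *
s=snap("wrist"); B=boards(s)
for b in B: print(b)
b=[b for b in B if b[0]=="thick"][0]
z=pick(b); s=present(BAY["thick"],z); save(s,"held1")
E
```

```text
('thin', array([0.59071619, 0.32328796]), np.float64(-0.22620024771778802), array([138.5,  58.2]), 0.0066)
('mid', array([0.45152499, 0.41453369]), np.float64(1.316163106014987), array([192.8, 138.3]), 0.0127)
('mid', array([0.41644083, 0.20983896]), np.float64(-0.13026679366651717), array([138.2,  58.5]), 0.0122)
('thick', array([0.58815106, 0.19392519]), np.float64(0.13480496164444533), array([137.4,  57.8]), 0.0185)
picked thick w 0.0595 0.0601 24.0
held [] w 0.0594 [-0.1  0.9 -2. ]
```

View pics/held1.png

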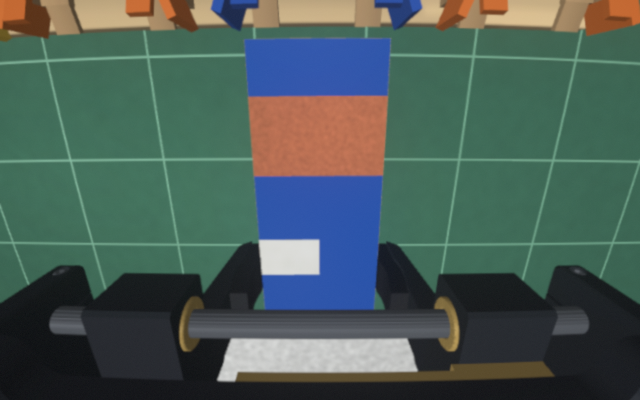

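The blue board is held straight, its front edge at row 40 with its centre at column 318, and the blue flares are centred at about column 317. Insert and push.

```bash
sed -i 's/np.ones((25,25))/np.ones((25,25) if t=="thick" else (3,3))/' h.py
python3 - <<'E'
from h import *
if insert(BAY["thick"],.003):
    push(BAY["thick"])
    env.move_to([.46,BAY["thick"],.30],down(0)); s=snap("wrist"); save(s,"home1"); np.savez("home1.npz",P=cloud(s),im=s["image"])
    P=cloud(s); hsv=cv2.cvtColor(s["image"],cv2.COLOR_RGB2HSV)
    m=(P[...,0]>.51)&(P[...,0]<.556)&(np.abs(P[...,1]+.1546)<.027)&(P[...,2]>.02)
    q=P[m]; print("proud part x",np.nanpercentile(q[:,0],[1,5]),"z",np.nanmedian(q[:,2]),env.current_t())
E
```

```text
inserted [ 0.1 -0.   0.6] 0.0599
pushed to 0.5331 nominal 0.5369999999999999 [-14.2  -1.1  12.1]
t 38.4
proud part x [0.54513207 0.5451412 ] z 0.042622671275521745 39.2333
```

View pics/home1.png

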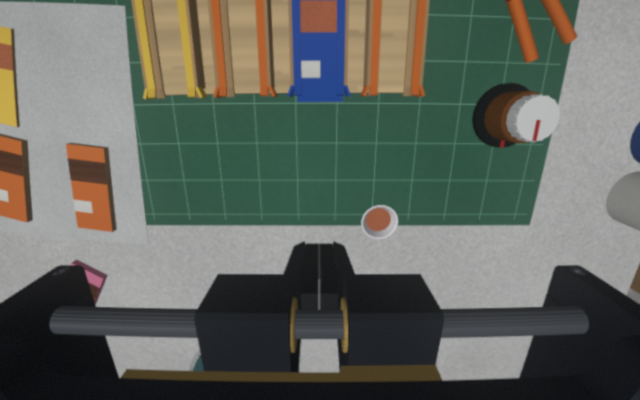

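The blue board is home: about 21 mm proud, top at z 42.6 mm, and the push met the stop. Next is yellow, with a pixel check of the held board before it goes in.

```bash
cat >> h.py <<'E'
def held(s,t):
    hsv=cv2.cvtColor(s["image"],cv2.COLOR_RGB2HSV); h,sa=hsv[...,0].astype(int),hsv[...,1]
    m=(sa>110)&(((h>=HUE[t][0])&(h<=HUE[t][1]))|(h<19)|(h>170)); m[:,:200]=0; m[:,440:]=0
    r={i:(np.where(m[i])[0].min(),np.where(m[i])[0].max()) if m[i].any() else None for i in (70,200)}
    col=m[:,300:340].mean(1)>.8; top=np.where(col[25:])[0].min()+25 if col.any() else None
    ok=all(r.values()) and all(abs(sum(v)/2-318)<9 and 105<v[1]-v[0]<155 for v in r.values()) and 28<top<62
    print("held",r,"front row",top,"ok",ok,"w",round(env.current_gripper_width(),4)); return ok
def job(t,bay,pickfn=lambda B:B[0]):
    s=look(); B=[b for b in boards(s) if b[0]==t]; print(B)
    z=pick(pickfn(B)); s=present(BAY[bay],z); save(s,"held_"+bay)
    if not held(s,t): return
    if not insert(BAY[bay],z): return
    push(BAY[bay]); check(bay)
def check(bay):
    y=BAY[bay]; env.move_to([.46,y,.30],down(0)); s=snap("wrist"); save(s,"home_"+bay); P=cloud(s)
    q=P[(P[...,0]>.49)&(P[...,0]<.556)&(np.abs(P[...,1]-y)<.027)&(P[...,2]>.018)]
    print("rear x",np.nanpercentile(q[:,0],2).round(4) if len(q) else None,"z",np.nanmedian(q[:,2]),round(env.current_t(),1))
E
python3 - <<'E'
from h import *
job("thin","thin")
E
```

```text
[]Traceback (most recent call last):
  File "<stdin>", line 2, in <module>
  File "h.py", line 112, in job
    z=pick(pickfn(B)); s=present(BAY[bay],z); save(s,"held_"+bay)
           ~~~~~~^^^
  File "h.py", line 110, in <lambda>
    def job(t,bay,pickfn=lambda B:B[0]):
                                  ~^^^
IndexError: list index out of range
```

```bash
sed -i 's/if t=="thick" else (3,3)/if t!="mid" else (3,3)/' h.py
python3 - <<'E'
from h import *
job("thin","thin")
E
```

```text
[('thin', array([0.59077185, 0.32344675]), np.float64(-0.2278534049644545), array([138.5,  58.3]), 0.0066)]
picked thin w 0.0587 0.0591 46.4
held [] w 0.0593 [ 0.8 -0.   0.3]
held {70: (np.int64(251), np.int64(384)), 200: (np.int64(260), np.int64(376))} front row 44 ok True w 0.0593
inserted [-3.   0.3 -1.1] 0.059
pushed to 0.5324 nominal 0.5369999999999999 [-13.    0.6  10.7]
t 60.7
rear x 0.4903 z 0.379454918525505 61.6
```

```bash
sed -i 's/(P\[...,2\]>.018)\]/(P[...,2]>.018)\&(P[...,2]<.06)]/' h.py
python3 - <<'E'
from h import *
check("thin")
job("mid","mid1",lambda B: min(B,key=lambda b:b[1][1]))
E
```

```text
rear x 0.5441 z 0.030643175902440395 61.9
[]Traceback (most recent call last):
  File "<stdin>", line 3, in <module>
  File "h.py", line 112, in job
    z=pick(pickfn(B)); s=present(BAY[bay],z); save(s,"held_"+bay)
           ~~~~~~^^^
  File "<stdin>", line 3, in <lambda>
ValueError: min() iterable argument is empty
```

View pics/home_thin.png

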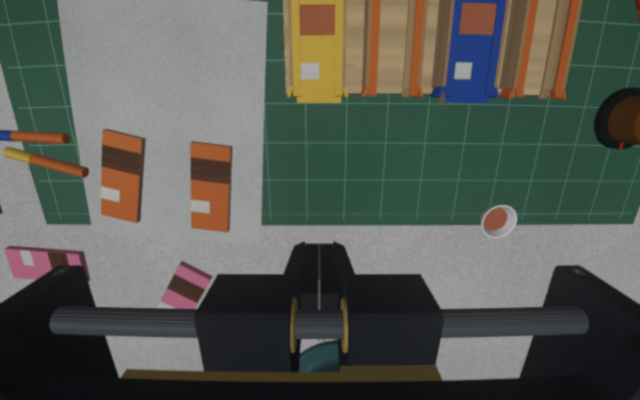

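The yellow board is home (rear edge at x 0.544, z 30.6 mm). The oranges lie at (122,175) and (210,187). The mask close needs to be vertical only so that it doesn't take in the pencils.

```bash
sed -i 's/if t!="mid" else (3,3)/if t!="mid" else (25,3)/' h.py
python3 - <<'E'
from h import *
job("mid","mid1",lambda B: min(B,key=lambda b:b[1][1]))
E
```

```text
[('mid', array([0.43445074, 0.34948062]), np.float64(-0.2546333539379644), array([138.2,  58.3]), 0.0123), ('mid', array([0.41629108, 0.20976398]), np.float64(-0.13065015570543448), array([138.3,  58.8]), 0.0122)]
picked mid w 0.0593 0.0596 68.3
held [('mid', array([ 0.4737, -0.0566]), np.float64(0.002), array([138.3,  62.3]), 0.0379)] w 0.0596 [ 0.1  0.3 -0.3]
held {70: (np.int64(250), np.int64(386)), 200: (np.int64(259), np.int64(378))} front row 41 ok True w 0.0596
inserted [-0.1  0.3  0.4] 0.0593
pushed to 0.5327 nominal 0.5369999999999999 [-12.5  -0.3  10. ]
t 82.5
rear x 0.5438 z 0.03665343575489516 83.3
```

```bash
python3 - <<'E'
from h import *
job("mid","mid2")
E
```

```text
[('mid', array([0.4345885 , 0.34937775]), np.float64(-0.2534365293440821), array([138.2,  58.3]), 0.0123)]
picked mid w 0.0596 0.0597 89.8
held [('mid', array([ 0.4738, -0.254 ]), np.float64(0.009), array([137.8,  62.3]), 0.0379)] w 0.0592 [ 0.3  1.1 -0.8]
held {70: (np.int64(250), np.int64(386)), 200: (np.int64(259), np.int64(378))} front row 42 ok True w 0.0592
inserted [-0.2 -1.3  0.6] 0.0596
pushed to 0.5337 nominal 0.5369999999999999 [-14.3  -1.   11.3]
t 105.3
rear x 0.5452 z 0.03650416740057233 106.2
```

Final look at the whole scene before handing in.

```bash
python3 - <<'E'
from h import *
env.move_to([.42,-.12,.40],down(0)); s=snap("wrist"); save(s,"final"); P=cloud(s)
for n,y in BAY.items():
    q=P[(P[...,0]>.5)&(P[...,0]<.556)&(np.abs(P[...,1]-y)<.027)&(P[...,2]>.018)&(P[...,2]<.06)]
    print(n,"rear x",np.nanpercentile(q[:,0],3).round(4),"z",np.median(q[:,2]).round(4))
for d in env.cut_out(s,"dish")[:1]: print("dish",np.nanmedian(P[d["pixels"]],0))
E
```

```text
thin rear x 0.5439 z 0.0307
mid1 rear x 0.5446 z 0.0363
thick rear x 0.545 z 0.0422
mid2 rear x 0.5446 z 0.0367
dish [ 0.36226005 -0.2528589   0.00750766]
```

View pics/final.png

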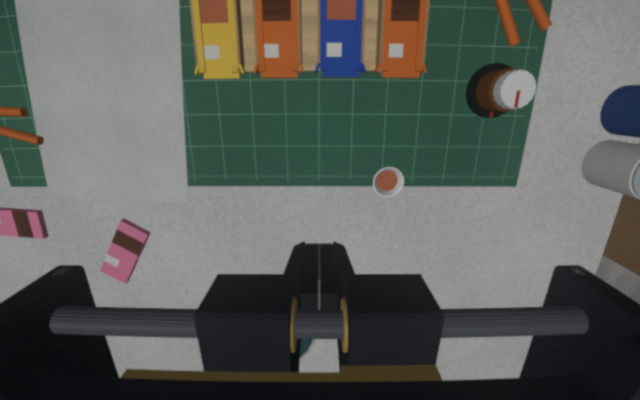

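The picture shows all four boards home in bays of their own colour (rears at about row 75, columns 218 to 404). The cap line (518,98) points at its mark (491,114), and the dish (388,181) has not moved.

```bash
python3 -c "
from h import *
print(env.sign_off())"
```

```text
the job is handed in; nothing more can be done
None
```

The job is handed in at about 107 s: cap screwed tight, all four boards pushed home in bays of their own thickness, and the dish and pink look-alikes left alone; `sign_off` returned no verdict.

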